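Roll a gas sample cylinder label-up in its tray and latch the hold-down bar

ROBOT

A 6-joint arm with a two-finger parallel gripper is mounted at the origin on the work surface. World frame = base frame: x ahead of the robot, y to its left, z up, the work surface at z = 0. Lengths are in mm, angles in rad, forces in N, time in s.
With the tool pointing down it reaches from about 275 to 750 mm from the base axis. Payload 10.2 kg.
Tool frame: the origin (TCP) lies between the finger pads; the fingertips stand 8 mm ahead of it and the grasp point (between the pads) lies 11 mm behind it; z points along the fingers, y is the line along which they close (so a half turn about z gives the same grasp; the last joint's range is limited). The gripper opens to 85 mm and grips with 20 to 120 N. Pads are 22 mm wide; open, the fingers measure 114 mm over their backs; the gripper's body (76 mm by 85 mm) begins 54 mm behind the grasp point. The pads swing forward as they close: fully open they stand 13 mm farther back than shut.
Start: joints at [-1.485, 0.313, 1.498, -0, 1.331, -0.223], TCP at [159.543, -500.177, 239.294] pointing down, gripper open.
Joint ranges: [-2.94, 2.94], [-0.97, 2.17], [0.19, 2.56], [-1.23, 4.37], [0.02, 3.11], [-2.88, 2.88]. Speed limits (rad/s): [2.39, 2.39, 3.01, 3.14, 3.14, 3.14].

INTERFACE

Orientations are given as a unit quaternion [w, x, y, z].
In Python, from rig import * gives the robot as it stands.
- The arm moves only by the shell command python3 -m handwheel 'ROWS' [FORCE]. ROWS is JSON, a list that holds one entry, the list of rows, each a list of 7 numbers: the shift along the world's x, y, z in mm, then the turn, a rotation vector about the world's x, y, z in degrees, then the opening, from -1 (shut) to 1 (fully open). A call has 1 to 8 rows; each row shifts and turns the commanded pose from where the row before left it; what a row does not reach is not made up. A row lasts 1/8 s, in which the tool goes at most 62.5 mm and 10.7 degrees, less where a joint would pass 70% of its speed; a pose out of reach is approached as far as the arm can. A call is refused whole if a number of a shift passes 62.5 or a number of a turn 10.7, either way. A call with a gripper value outside its range is refused whole. The fingers move at their own pace and stop on an object; FORCE is the grip in N (left out, the last holds). Time passes only in rows, so rows that do not move let the fingers close. It gives the time, the measured TCP pose, the force, the opening and the grip force at its end, in the units of the state.
- sense(): the state, without advancing time (a new reading comes with each control period).
- capture(name): name is "side" or "top"; returns a dict with "image" (480x640x3 uint8, red, green, blue), "fx", "fy", "cx", "cy" (pixels), "rvec" (rotation vector, rad) and "tvec" (3), from world to camera coordinates, as OpenCV has them. Camera axes: x right, y down, z forward; pixel columns grow to the right and rows downward; lengths in mm; the calibration is good to about 2 mm. A picture is of the moment at which its call begins. There is no depth.
- finish_job(): hands the job in; it is judged then, once.
The state is a dict: "time_s": time; "joints": joint angles; "dq": joint speeds; "tau": joint torques, N m; "eef_pos": TCP position; "ee_rot": TCP orientation; "force": force on the tool from outside, world axes, zero at the start; "wrist_torque": the same for the moment, N m; "grip_width": opening from 0.0 (shut) to 1.0 (fully open); "grip_force": force on a finger pad.
Only numpy, scipy, OpenCV 4.12 (cv2) and the standard library are available. Lean on these libraries where they do the work, as an engineer would, in place of code of your own. Each camera call takes 0.05 s, during which the arm holds its last target. There are 200 camera calls.

TASK

Roll the gas sample cylinder along the rubber floor of its tray, gently and without lifting it out, until the white stripe of its blue label faces straight up. Then, with the cylinder lying still, swing the orange hold-down bar over it and fully down into its catch, the stripe still facing up. Leave the bottles, the jar and the beaker where they stand.

Things in the scene. Friction and masses are not known exactly. Their poses are not given: they have to be found in the camera images.
- cylinder: Aluminium cylinder, domed ends, 44 mm diameter, 140 mm long (straight wall 96), plus an 18 mm brass neck to x = +86 mm; 0.5 kg; rolls with slight drag. Origin on its axis at mid-length, 22 mm above the tray floor. x: along it to the neck; z: out through the white stripe (5 x 76 mm) amid the 25 mm wide blue label, so stripe up = z up. A blue tick on each dome marks the label's side
- tray: Fixed grey tray, dark rubber floor. Outside 190 (x) by 210 (y) mm; inside 178 by 200; floor 6 mm above the bench; walls 18 mm high. Origin: centre of its underside. The cylinder lies roughly along x and rolls along y. The bar, when down, lies along y at x = +60 mm; hinge post (68 mm high) at y = +112 mm, catch (two cheeks 25 mm apart, 62 mm high) at y = -112 mm
- bar (a joint): Angle of the orange hold-down bar: 0 = level, fully down in its catch; 1.57 = upright; 1.9 = leaning outward at its stop. It turns in the tray's y-z plane about its hinge at the tray's +y side; its stiff hinge holds it wherever it is left; it starts near upright
- bar_hinge (a point): Hinge axis of the bar (along the tray's x), 61 mm above the bench, at x = +60, y = +112 mm of the tray. The bar is 16 mm wide, 10 mm thick and 226 mm long from here, then a black end tab (20 wide, 14 thick) to 240 mm; lowered, its underside clears the cylinder by 6 mm
- bar_push (a point): Point on the bar's upper face (the outer face while it stands), 195 mm from the hinge: a good place to push it over and down
- wash_bottle: White wash bottle with a blue cap, 60 mm diameter, 165 mm tall, standing; origin centre of its underside.
- amber_jar: Amber glass jar with a black lid, 60 mm diameter, 85 mm tall, standing; origin centre of its underside.
- reagent: Clear reagent bottle with a blue cap, 68 mm diameter, 150 mm tall, standing; origin centre of its underside.
- beaker: Glass beaker, 72 mm diameter, 90 mm tall, standing; origin centre of its underside.
Things that resemble listed ones, but are neither listed nor needed, are in the scene too. What is shaped like the part that bears cylinder but brown, green or turquoise is not meant.

How it is judged:
By the outcome, as a careful person would: the job done as asked, in the order asked, and still so for the second after the job is handed in, with the robot touching nothing.
It also fails if it takes over 64 s, if anything falls off the work surface, if the arm or the gripper's body presses on something with over 40 N, if the wrist force passes 120 N, or if a joint passes its speed limit or range.

## Working session

There is one attempt and no reset: what is moved stays moved. The work goes in short steps, Python scripts to look and compute and a shell command to move; the robot and the scene stay as the last step left them, time stands still between calls to the robot, and variables do not carry over. Pictures are saved under pics/ and viewed, at most 10 in all, crops included, and the job is handed in when it is done.

```bash
mkdir -p pics; ls; python3 - <<'E'
from rig import *
import cv2
for n in("side","top"):
    c=capture(n); cv2.imwrite(f"pics/{n}0.png",c["image"][:,:,::-1]); print(n,c["fx"],c["cx"],c["cy"],c["rvec"],c["tvec"])
print(sense())
E
```

```text
pics
side 485.6757272021816 319.24518609508135 234.74493524130273 [ 0.32934352 -2.72537388  1.3236814 ] [ 461.11595076  143.750863   1272.6445229 ]
top 572.1572829909054 319.933374711537 239.0611005754082 [ 2.14319222 -2.13683838  0.15233856] [ -11.51791505  459.92406207 1466.39343875]
{'time_s': 0.1, 'joints': array([-1.48540997e+00,  3.13414217e-01,  1.49836534e+00,  2.32890152e-05,
        1.33100112e+00, -2.23388097e-01]), 'dq': array([ 5.97502330e-05,  1.58681462e-04, -2.85020106e-03,  6.93393301e-04,
        1.64649767e-03,  8.16744217e-04]), 'tau': array([ 3.59682330e-03, -4.12892747e+01, -2.60142356e+01, -1.85656427e-04,
        3.01711865e-03,  6.24930891e-06]), 'eef_pos': array([ 159.52345413, -499.94565612,  238.78038311]), 'ee_rot': array([-5.91822759e-04,  9.88106197e-01,  1.53771876e-01,  5.22378694e-05]), 'force': array([-0.55060836, -1.15343228,  0.61368391]), 'wrist_torque': array([ 0.01384727,  0.0053888 , -0.03485516]), 'grip_force': 0.0, 'grip_width': 0.9966011451649714}
```

View pics/side0.png

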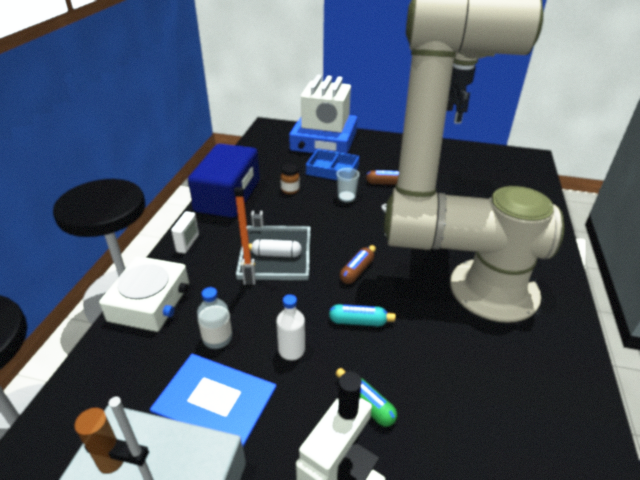

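View pics/top0.png

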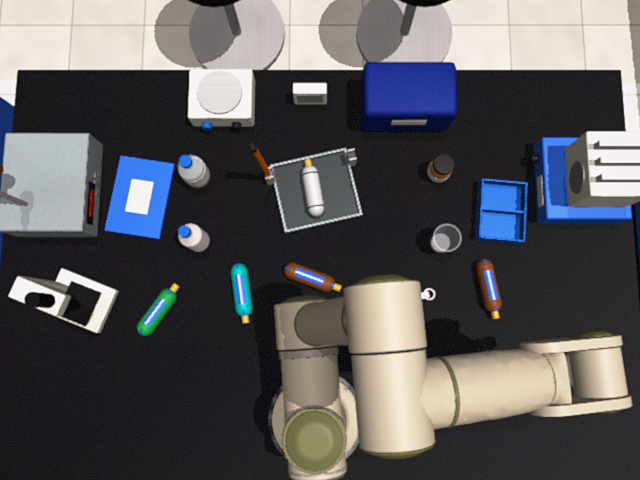

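The side view shows the tray at about (275,250), with the upright orange bar at (245,230). In the top view the tray is at (315,190), the cylinder at (312,190) with its neck up at (308,162), the hinge at (268,178) and the catch at (350,157). There are four other cylinders: brown at (310,277) and (488,290), turquoise at (242,293) and green at (158,310). The silver one in the tray is the one meant. I'll confirm that in an enlarged crop.

```bash
cat > h.py <<'E'
from rig import *
import cv2, numpy as np
def cam(n):
    c=capture(n); c["R"]=cv2.Rodrigues(np.array(c["rvec"],float))[0]; c["t"]=np.array(c["tvec"],float).ravel(); return c
def ray(c,p):
    d=np.array([(p[0]-c["cx"])/c["fx"],(p[1]-c["cy"])/c["fy"],1.]); return -c["R"].T@c["t"], c["R"].T@d
def onz(c,p,z):
    o,d=ray(c,p); return o+d*(z-o[2])/d[2]
def tri(a,p,b,q):
    o1,d1=ray(a,p);o2,d2=ray(b,q); s=np.linalg.lstsq(np.c_[d1,-d2],o2-o1,rcond=None)[0]
    P,Q=o1+s[0]*d1,o2+s[1]*d2; return (P+Q)/2, np.linalg.norm(P-Q)
def proj(c,P):
    q=c["R"]@np.array(P,float)+c["t"]; return np.array([c["fx"]*q[0]/q[2]+c["cx"],c["fy"]*q[1]/q[2]+c["cy"]])
E
python3 - <<'E'
from h import *
s,t=cam("side"),cam("top")
A=cv2.resize(s["image"][170:300,220:330],None,fx=3.6,fy=3.6,interpolation=cv2.INTER_CUBIC)
B=cv2.resize(t["image"][130:240,240:370],None,fx=3,fy=3,interpolation=cv2.INTER_CUBIC)
W=np.zeros((480,800,3),np.uint8);W[:A.shape[0],:A.shape[1]]=A;W[:B.shape[0],400:400+B.shape[1]]=B[:,:400]
cv2.imwrite("pics/crop1.png",W[:,:,::-1])
for n,c in(("side",s),("top",t)):
    h=cv2.cvtColor(c["image"],cv2.COLOR_RGB2HSV)
    x0,y0,x1,y1=(220,170,330,300) if n=="side" else (240,130,370,240)
    m=cv2.inRange(h,(5,150,100),(18,255,255)); k=np.zeros_like(m);k[y0:y1,x0:x1]=m[y0:y1,x0:x1]
    p=cv2.findNonZero(k); print(n,"orange",cv2.minAreaRect(p),[tuple(p[i,0]) for i in(p[:,0,1].argmin(),p[:,0,1].argmax())])
    m=cv2.inRange(h,(100,100,50),(130,255,255)); k[:]=0;k[y0:y1,x0:x1]=m[y0:y1,x0:x1]; p=cv2.findNonZero(k); print("blue",None if p is None else (len(p),cv2.boundingRect(p)))
E
```

```text
side orange ((254.3148956298828, 209.07781982421875), (42.789859771728516, 101.32498168945312), 29.453670501708984) [(np.int32(296), np.int32(175)), (np.int32(245), np.int32(262))]
blue (1228, (220, 170, 110, 130))
top orange ((262.4978332519531, 162.80899047851562), (27.58062744140625, 4.978925704956055), 58.392494201660156) [(np.int32(257), np.int32(150)), (np.int32(268), np.int32(175))]
blue None
```

View pics/crop1.png

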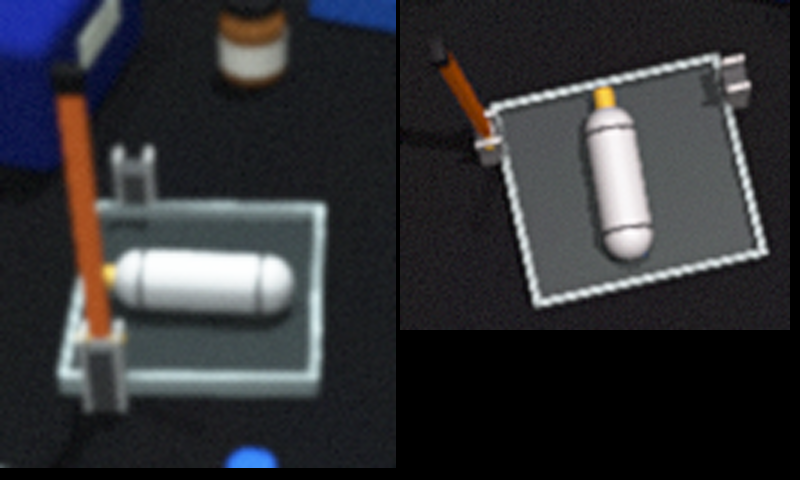

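The crop shows the plain silver-white cylinder in the tray with its brass neck at crop (105,275). It has neither brown, green nor turquoise colouring, so it is the one meant. No blue is visible, so the label faces down or towards −y. Next I'll measure poses.

```bash
cat >> h.py <<'E'
def rod(c,box,lo=120,smax=70):
    x0,y0,x1,y1=box; h=cv2.cvtColor(c["image"],cv2.COLOR_RGB2HSV)[y0:y1,x0:x1]
    m=cv2.inRange(h,(0,0,lo),(180,smax,255)); m|=cv2.inRange(h,(95,60,60),(130,255,255))
    m=cv2.morphologyEx(m,cv2.MORPH_OPEN,np.ones((5,5),np.uint8))
    n,l,st,ce=cv2.connectedComponentsWithStats(m); i=1+st[1:,4].argmax()
    p=cv2.findNonZero((l==i).astype(np.uint8))+np.array([x0,y0]); return p.astype(np.float32)
E
python3 - <<'E'
from h import *
s,t=cam("side"),cam("top")
print("cams",-s["R"].T@s["t"],-t["R"].T@t["t"])
T=[(270.7,165.3),(345.3,148.7),(362.7,214),(285.7,231.7)];S=[(237.2,274.7),(246.9,226.9),(310.3,226.9),(308.9,274.2)]
for a,b in zip(T,S): print("corner",tri(t,a,s,b),onz(t,a,24))
c=np.mean([onz(t,a,24) for a in T],0);print("centre",c)
for nm,a,b in(("barTip",(256,145),(239,186)),("barBase",(268,175),(246,264)),("neck",(308,159.5),(249,245))): print(nm,tri(t,a,s,b))
for n,cc,bx in(("top",t,(295,150,335,225)),("side",s,(250,232,306,262))):
    p=rod(cc,bx); r=cv2.minAreaRect(p); print(n,len(p),r)
    if n=="top": pt=p[:,0].mean(0)
    else: ps=p[:,0].mean(0)
print("cyl",tri(t,pt,s,ps),onz(t,pt,28),onz(s,ps,28))
for nm,p,z in(("reagent",(195,170),75),("wash",(195,238),80),("beaker",(446,238),45),("jar",(441,168),40)): print(nm,onz(t,p,z))
E
```

```text
cams [244.26506193 994.92561377 896.31128237] [ 235.986357    -21.99144264 1518.48587027]
corner (array([666.65252351, 124.63388492,  13.90004615]), np.float64(2.8313415610080597)) [662.32072026 123.37174843  24.        ]
corner (array([713.61068325, -77.9079918 ,  14.53788692]), np.float64(3.283910917851708)) [708.92038958 -77.82192214  24.        ]
corner (array([ 531.33012517, -124.06689462,   15.06401674]), np.float64(0.8026138780872843)) [ 529.17043468 -123.49735782   24.        ]
corner (array([482.52415901,  81.09427313,  18.4964015 ]), np.float64(1.16968555512361)) [481.03182923  80.65362539  24.        ]
centre [595.36084344   0.67652347  24.        ]
barTip (array([631.31784564, 130.13084495, 300.19152648]), np.float64(3.0227165651788503))
barBase (array([631.88940073, 127.68699699,  60.48272391]), np.float64(12.218005251615981))
neck (array([673.13070145,  22.18798935,  34.04891165]), np.float64(4.856211128066111))
top 716 ((312.98651123046875, 189.91893005371094), (49.81289291381836, 15.782302856445312), 80.53767395019531)
side 719 ((276.0, 247.0), (16.0, 48.0), 90.0)
cyl (array([594.30784302,   8.80052993,  31.75264397]), np.float64(4.095341481685155)) [593.12183776   8.58303227  28.        ] [598.00199069   4.25837791  28.        ]
reagent [634.87612275 315.40595442  75.        ]
wash [455.05383327 307.78204973  80.        ]
beaker [ 461.94682447 -338.13088308   45.        ]
jar [ 650.98749375 -331.44808253   40.        ]
```

Estimates:
- **Tray:** centre about (597, 1), yaw about 13.5°.
- **Cylinder:** about (595, 7), yaw about 10°.
- **Hinge:** about (630, 124).

The tool y line is at 107.7°. I'll turn it −6° and move above the cylinder with the gripper open, to straddle it.

```bash
python3 -m handwheel '[[[40,45,0,0,0,-2,1],[45,52,0,0,0,-2,1],[45,52,0,0,0,-2,1],[45,52,0,0,0,0,1],[45,52,0,0,0,0,1],[45,52,0,0,0,0,1],[45,52,0,0,0,0,1],[45,52,0,0,0,0,1]]]'; python3 -m handwheel '[[[40,50,0,0,0,0,1],[40,48,-20,0,0,0,1],[0,0,-40,0,0,0,1],[0,0,-40,0,0,0,1],[0,0,-30,0,0,0,1],[0,0,0,0,0,0,1]]]'
```

```text
time_s: 1.3
eef_pos: [486.9, -122.6, 239.4]
ee_rot: [0.0, 0.995, 0.102, 0.0]
force: [0.0, -0.6, 0.5]
grip_width: 0.994
grip_force: 0.0
time_s: 2.05
eef_pos: [562.0, -29.6, 108.5]
ee_rot: [-0.001, 0.995, 0.102, -0.002]
force: [1.1, 1.1, 1.4]
grip_width: 1.0
grip_force: 0.0
```

```bash
python3 -m handwheel '[[[17,18,0,0,0,0,1],[16,18,0,0,0,0,1],[0,0,-30,0,0,0,1],[0,0,-30,0,0,0,1],[0,0,-22,0,0,0,1],[0,0,0,0,0,0,1]]]'; python3 - <<'E'
from h import *
s,t=cam("side"),cam("top")
A=cv2.resize(s["image"][180:300,220:330],None,fx=4,fy=4,interpolation=cv2.INTER_CUBIC)
B=cv2.resize(t["image"][130:240,250:350],None,fx=3.5,fy=3.5,interpolation=cv2.INTER_CUBIC)
W=np.zeros((480,800,3),np.uint8);W[:A.shape[0],:A.shape[1]]=A;W[:B.shape[0],445:445+B.shape[1]]=B
cv2.imwrite("pics/crop2.png",W[:,:,::-1])
E
```

```text
time_s: 2.8
eef_pos: [596.0, 6.2, 28.5]
ee_rot: [-0.0, 0.995, 0.102, -0.0]
force: [0.5, -0.9, 0.4]
grip_width: 1.002
grip_force: 0.0
```

View pics/crop2.png

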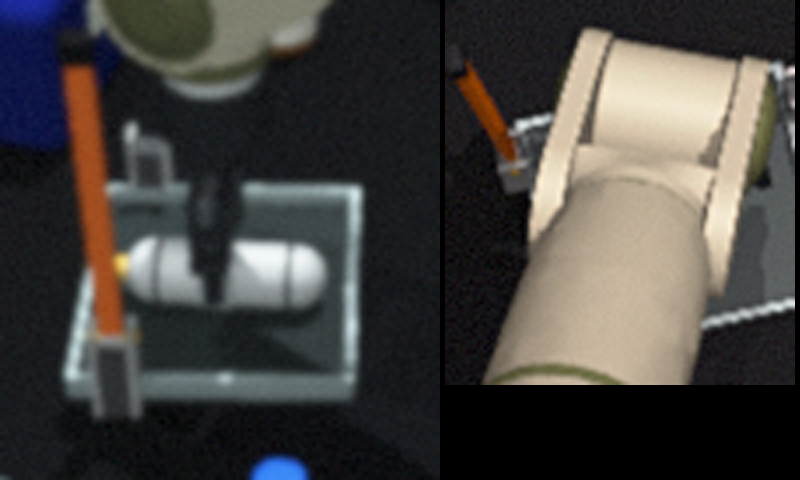

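Only the side view is useful here, because the arm hides the cylinder from the top. The fingers straddle it at mid-length (crop 215,250) and the label is still hidden. The stripe must therefore be on the low −y side, so rolling towards +y brings it up. I'll narrow the gap and roll slowly.

```bash
python3 -m handwheel '[[[0,0,0,0,0,0,0.2],[0,0,0,0,0,0,0.2],[0,0,0,0,0,0,0.2],[0,0,0,0,0,0,0.2]]]' 20; python3 -m handwheel '[[[-0.4,2,0,0,0,0,0.2],[-0.6,3,0,0,0,0,0.2],[-0.8,4,0,0,0,0,0.2],[-0.8,4,0,0,0,0,0.2],[-0.8,4,0,0,0,0,0.2],[-0.6,3,0,0,0,0,0.2],[-0.4,2,0,0,0,0,0.2],[0,0,0,0,0,0,0.2]]]';  python3 - <<'E'
from h import *
s=cam("side")
A=cv2.resize(s["image"][180:300,220:330],None,fx=5,fy=5,interpolation=cv2.INTER_CUBIC)
cv2.imwrite("pics/crop3.png",A[:,:,::-1])
h=cv2.cvtColor(s["image"],cv2.COLOR_RGB2HSV)[230:275,250:306]; m=cv2.inRange(h,(95,90,60),(130,255,255)); p=cv2.findNonZero(m); print(None if p is None else (len(p),cv2.boundingRect(p)))
E
```

```text
time_s: 3.4
eef_pos: [596.0, 6.1, 28.3]
ee_rot: [0.0, 0.995, 0.102, -0.0]
force: [0.6, 0.3, -0.0]
grip_width: 0.601
grip_force: 0.0
time_s: 4.4
eef_pos: [591.6, 28.3, 28.2]
ee_rot: [-0.0, 0.995, 0.102, -0.0]
force: [-0.2, -0.4, 0.5]
grip_width: 0.598
grip_force: 0.0
None
```

```bash
python3 -m handwheel '[[[-0.4,2,0,0,0,0,0.2],[-0.6,3,0,0,0,0,0.2],[-0.8,4,0,0,0,0,0.2],[-0.8,4,0,0,0,0,0.2],[-0.6,3,0,0,0,0,0.2],[-0.4,2,0,0,0,0,0.2],[-0.2,1,0,0,0,0,0.2],[0,0,0,0,0,0,0.2]]]';  python3 - <<'E'
from h import *
s=cam("side")
A=cv2.resize(s["image"][180:300,220:330],None,fx=5,fy=5,interpolation=cv2.INTER_CUBIC)
cv2.imwrite("pics/crop3.png",A[:,:,::-1])
h=cv2.cvtColor(s["image"],cv2.COLOR_RGB2HSV)[230:275,250:306]; m=cv2.inRange(h,(95,90,60),(130,255,255)); p=cv2.findNonZero(m); print(None if p is None else (len(p),cv2.boundingRect(p)))
E
```

```text
time_s: 5.45
eef_pos: [587.8, 47.2, 28.2]
ee_rot: [-0.0, 0.995, 0.102, -0.0]
force: [-0.4, -0.2, 0.3]
grip_width: 0.598
grip_force: 0.0
(15, (12, 16, 26, 3))
```

View pics/crop3.png

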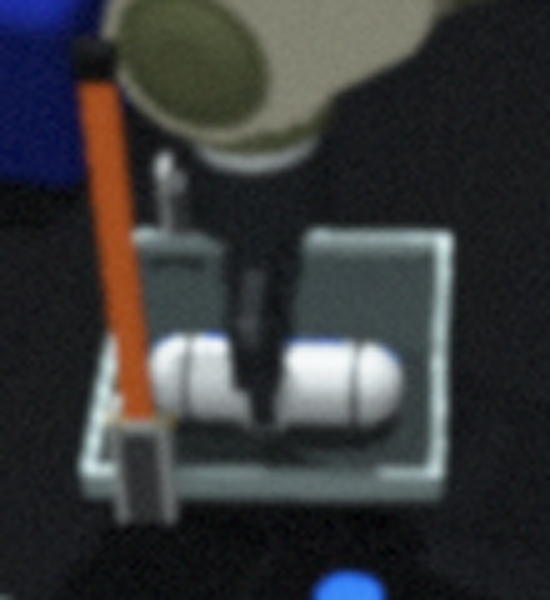

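The blue label is just appearing at the cylinder's upper edge (crop 200–340, 338), so the stripe is roughly 70° short of up and needs about 28 mm more. Before going on I'll check the clearance between the wrist and the upright bar in the top view.

```bash
python3 - <<'E'
from h import *
t=cam("top")
A=cv2.resize(t["image"][120:250,230:360],None,fx=4,fy=4,interpolation=cv2.INTER_CUBIC)
cv2.imwrite("pics/crop4.png",A[:,:,::-1])
E
```

```text
(no output)
```

View pics/crop4.png

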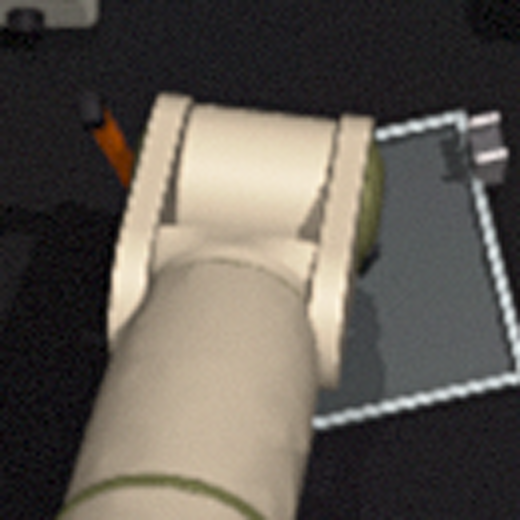

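The wrist fork's left edge (crop 135,200) is only about 20 mm from the bar (crop 115,140). I'll lift slightly and lean the wrist away from the bar, towards −y, before rolling on.

```bash
python3 -m handwheel '[[[0,0,4,4.9,1,0,0.2],[0,0,4,4.9,1,0,0.2],[0,0,0,4.9,1,0,0.2],[0,0,0,4.9,1,0,0.2],[0,0,0,0,0,0,0.2]]]'; python3 -m handwheel '[[[-0.4,2,0,0,0,0,0.2],[-0.4,2,0,0,0,0,0.2],[-0.6,3,0,0,0,0,0.2],[-0.6,3,0,0,0,0,0.2],[-0.4,2,0,0,0,0,0.2],[-0.2,1,0,0,0,0,0.2],[0,0,0,0,0,0,0.2]]]';  python3 - <<'E'
from h import *
s=cam("side")
A=cv2.resize(s["image"][180:300,220:330],None,fx=5,fy=5,interpolation=cv2.INTER_CUBIC)
cv2.imwrite("pics/crop5.png",A[:,:,::-1])
E
```

```text
time_s: 6.18
eef_pos: [587.8, 46.1, 35.8]
ee_rot: [-0.173, 0.98, 0.099, -0.017]
force: [0.2, -0.1, 1.0]
grip_width: 0.599
grip_force: 0.0
time_s: 7.05
eef_pos: [585.2, 60.2, 36.2]
ee_rot: [-0.173, 0.98, 0.1, -0.017]
force: [0.1, 0.6, -0.5]
grip_width: 0.603
grip_force: 0.0
```

View pics/crop5.png

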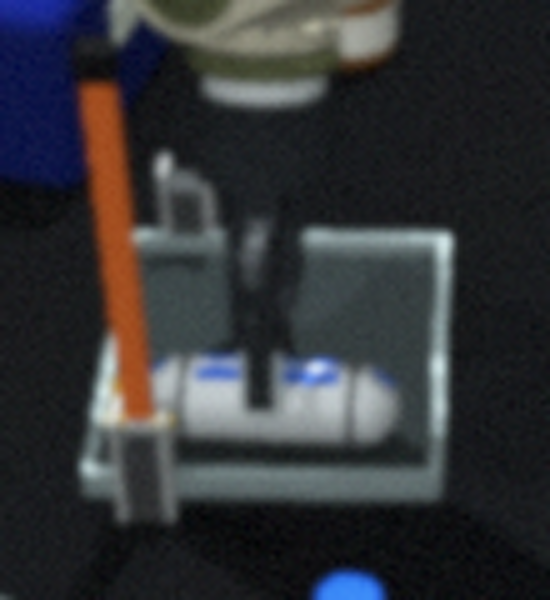

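The label is now on the upper back (crop 200–335, 370), with the stripe at its top edge. I'll measure the remaining angle across the silhouette.

```bash
python3 - <<'E'
from h import *
np.set_printoptions(linewidth=180)
fs=[cam("side")["image"].astype(float) for _ in range(4)]
I=np.mean(fs,0)
for a,b in((260,268),(279,288)):
    print(a,b)
    for v in range(245,272): print(v,I[v,a:b].mean(0).round())
s=cam("side");o=-s["R"].T@s["t"];d=o-np.array([587,57,28]);print(np.degrees(np.arctan2(d[2],d@np.array([-.2,.98,0]))))
for y in(50,55,60,65):print(y,proj(s,[587,y,28]),proj(s,[587,y,50]),proj(s,[587,y,6]))
E
```

```text
260 268
245 [53. 62. 64.]
246 [53. 62. 64.]
247 [51. 59. 62.]
248 [48. 57. 59.]
249 [46. 54. 61.]
250 [55. 67. 92.]
251 [ 93. 108. 144.]
252 [126. 143. 182.]
253 [115. 136. 194.]
254 [ 89. 118. 194.]
255 [114. 137. 196.]
256 [164. 177. 201.]
257 [187. 196. 204.]
258 [190. 199. 202.]
259 [188. 197. 200.]
260 [184. 192. 195.]
261 [177. 185. 188.]
262 [169. 177. 179.]
263 [158. 167. 168.]
264 [149. 156. 158.]
265 [136. 143. 145.]
266 [116. 123. 124.]
267 [84. 89. 90.]
268 [50. 54. 55.]
269 [30. 34. 35.]
270 [28. 32. 33.]
271 [34. 40. 41.]
279 288
245 [55. 64. 66.]
246 [54. 63. 64.]
247 [52. 61. 63.]
248 [53. 61. 63.]
249 [52. 61. 63.]
250 [52. 63. 71.]
251 [ 63.  78. 110.]
252 [103. 122. 166.]
253 [137. 155. 196.]
254 [124. 146. 203.]
255 [ 96. 126. 202.]
256 [115. 139. 197.]
257 [156. 170. 194.]
258 [177. 186. 193.]
259 [181. 189. 192.]
260 [180. 188. 191.]
261 [177. 185. 188.]
262 [170. 178. 180.]
263 [161. 169. 171.]
264 [152. 160. 162.]
265 [143. 151. 152.]
266 [133. 140. 142.]
267 [113. 119. 121.]
268 [80. 85. 86.]
269 [46. 50. 51.]
270 [29. 33. 34.]
271 [28. 32. 33.]
41.31909001831429
50 [274.75979061 257.71426888] [274.37641961 251.53750986] [275.13533783 263.76497342]
55 [274.20009528 258.88735522] [273.8097525  252.70473224] [274.5824491  264.94344149]
60 [273.63714075 260.06727263] [273.23975102 253.87882277] [274.02637386 266.12870154]
65 [273.07089847 261.25408096] [272.66638565 255.05984224] [273.46708447 267.32081247]
```

The stripe measures about 7° short of up, so about 2.7 mm more. I'll finish the roll, open, and withdraw along the tool axis.

```bash
python3 -m handwheel '[[[-0.2,1,0,0,0,0,0.2],[-0.2,1,0,0,0,0,0.2],[-0.1,0.5,0,0,0,0,0.2],[0,0,0,0,0,0,0.2],[0,0,0,0,0,0,0.2],[0,0,2,0,0,0,0.4],[0,0,2,0,0,0,0.7],[0,0,0,0,0,0,1]]]'; python3 - <<'E'
from h import *
I=np.mean([cam("side")["image"].astype(float) for _ in range(3)],0)
for a,b in((260,267),(280,288)):
    print(a,b,[(v,*I[v,a:b].mean(0).round().astype(int)) for v in range(249,273)])
print(sense()["eef_pos"],sense()["grip_width"])
E
```

```text
time_s: 8.35
eef_pos: [584.8, 62.6, 40.5]
ee_rot: [-0.173, 0.98, 0.1, -0.017]
force: [-0.2, -0.4, -0.9]
grip_width: 1.002
grip_force: 0.0
260 267 [(249, np.int64(57), np.int64(65), np.int64(69)), (250, np.int64(53), np.int64(63), np.int64(74)), (251, np.int64(61), np.int64(75), np.int64(106)), (252, np.int64(102), np.int64(118), np.int64(156)), (253, np.int64(139), np.int64(156), np.int64(192)), (254, np.int64(128), np.int64(151), np.int64(202)), (255, np.int64(95), np.int64(128), np.int64(204)), (256, np.int64(96), np.int64(128), np.int64(202)), (257, np.int64(137), np.int64(156), np.int64(197)), (258, np.int64(172), np.int64(184), np.int64(197)), (259, np.int64(186), np.int64(195), np.int64(199)), (260, np.int64(185), np.int64(194), np.int64(196)), (261, np.int64(181), np.int64(189), np.int64(192)), (262, np.int64(174), np.int64(182), np.int64(185)), (263, np.int64(165), np.int64(173), np.int64(175)), (264, np.int64(155), np.int64(163), np.int64(165)), (265, np.int64(144), np.int64(151), np.int64(153)), (266, np.int64(131), np.int64(138), np.int64(140)), (267, np.int64(110), np.int
[... 862 characters left out ...]
.int64(183), np.int64(186)), (261, np.int64(174), np.int64(181), np.int64(184)), (262, np.int64(169), np.int64(177), np.int64(180)), (263, np.int64(163), np.int64(171), np.int64(173)), (264, np.int64(155), np.int64(163), np.int64(165)), (265, np.int64(149), np.int64(156), np.int64(158)), (266, np.int64(140), np.int64(148), np.int64(149)), (267, np.int64(127), np.int64(134), np.int64(136)), (268, np.int64(104), np.int64(110), np.int64(112)), (269, np.int64(69), np.int64(74), np.int64(75)), (270, np.int64(39), np.int64(44), np.int64(44)), (271, np.int64(27), np.int64(32), np.int64(33)), (272, np.int64(35), np.int64(41), np.int64(42))]
[584.65941892  62.67596773  40.22042522] 1.0030467909008627
```

About 2° from up by the side view. I'll retract and check from the top.

```bash
python3 -m handwheel '[[[0.7,-3.3,9.4,0,0,0,1],[1.4,-6.7,18.8,0,0,0,1],[1.4,-6.7,18.8,0,0,0,1],[2,-10,28,0,0,0,1],[0,-20,30,-4.9,-1,0,1],[-20,-50,20,-4.9,-1,0,1],[-40,-50,20,-4.9,-1,0,1],[-50,-50,0,-4.9,-1,0,1]]]';python3 -m handwheel '[[[-50,-20,0,0,0,0,1],[-50,-20,0,0,0,0,0],[0,0,0,0,0,0,-1],[0,0,0,0,0,0,-1]]]'; python3 - <<'E'
from h import *
t=cam("top");s=cam("side")
A=cv2.resize(t["image"][140:230,255:365],None,fx=5,fy=5,interpolation=cv2.INTER_CUBIC)
B=cv2.resize(s["image"][230:290,230:320],None,fx=2.7,fy=2.7,interpolation=cv2.INTER_CUBIC)
W=np.zeros((450,800,3),np.uint8);W[:,:550]=A;W[:B.shape[0],555:555+B.shape[1]]=B
cv2.imwrite("pics/crop6.png",W[:,:,::-1]); 
E
```

```text
time_s: 9.5
eef_pos: [488.2, -126.7, 185.9]
ee_rot: [0.003, 0.995, 0.102, 0.002]
force: [0.2, -1.1, -0.2]
grip_width: 0.993
grip_force: 0.0
time_s: 10.0
eef_pos: [389.3, -165.1, 184.5]
ee_rot: [0.0, 0.995, 0.102, 0.001]
force: [-0.4, -0.1, -0.1]
grip_width: 0.378
grip_force: 0.0
```

View pics/crop6.png

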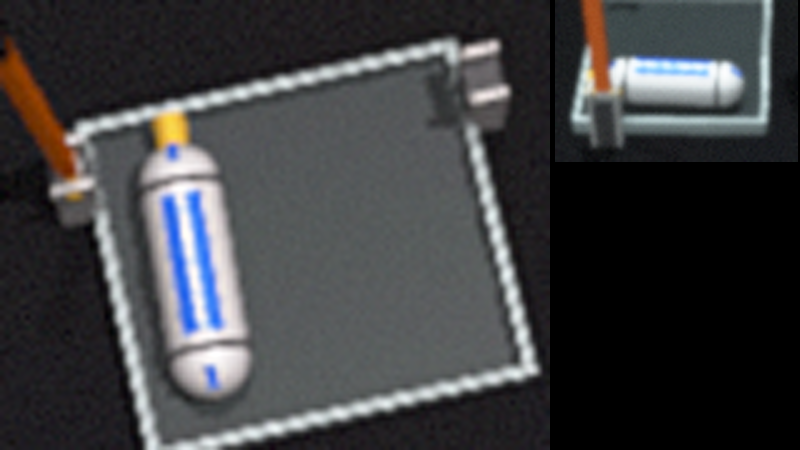

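The stripe faces nearly straight up (crop 193,260), lying along the cylinder axis. I'll quantify the offset numerically.

```bash
python3 - <<'E'
from h import *
C=[cam("top") for _ in range(4)];t=C[0];I=np.mean([c["image"].astype(float) for c in C],0)
# rectify along axis: rows 182..204
ax=np.array([214-172,385-160],float);ax/=np.linalg.norm(ax)  # dome ticks direction in crop
c0=np.array([255+196/5.,140+262/5.]);n=np.array([ax[1],-ax[0]])
u=np.arange(-16,16.01,.5);L=np.arange(-12,12.1,1)
mx=(c0[0]+u[None]*n[0]+L[:,None]*ax[0]).astype(np.float32);my=(c0[1]+u[None]*n[1]+L[:,None]*ax[1]).astype(np.float32)
for nm,sl in(("neckside",slice(0,10)),("mid",slice(7,18)),("tail",slice(15,25))):
    P=cv2.remap(I.astype(np.float32),mx,my,cv2.INTER_CUBIC)[sl].mean(0)
    b=P[:,2];lo,hi=np.where(b>110)[0][[0,-1]]
    e=lambda i,j:u[i]+(110-b[i])/(b[j]-b[i])*(u[j]-u[i])
    l,r=e(lo,lo-1),e(hi,hi+1)
    w=np.clip(P[:,2]-P[:,0]-20,0,None);w[(u<-8)|(u>8)]=0
    m=(w*u).sum()/w.sum(); print(nm,"edges",l,r,"label",m,"angle",np.degrees(np.arcsin((m-(l+r)/2)/((r-l)/2))))
    if nm=="mid":print(P[::2].round().astype(int).tolist())
E
```

```text
neckside edges 4.678134918212891 7.6754704266786575 label -1.1609312994362577 angle nan
mid edges 7.782604217529297 7.64615735411644 label -1.2323796232652742 angle nan
[[162, 168, 168], [98, 101, 103], [80, 83, 84], [81, 84, 86], [66, 69, 70], [52, 53, 55], [50, 52, 53], [91, 88, 89], [145, 140, 139], [186, 177, 173], [187, 184, 200], [117, 141, 224], [38, 102, 234], [81, 131, 240], [212, 219, 244], [244, 244, 247], [159, 190, 247], [63, 132, 248], [70, 128, 245], [183, 190, 236], [233, 226, 226], [227, 218, 217], [201, 193, 195], [149, 144, 146], [92, 94, 94], [80, 85, 85], [84, 88, 89], [85, 89, 89], [85, 89, 89], [85, 89, 90], [85, 89, 89], [85, 89, 90], [86, 89, 90]]
tail edges 9.92070198059082 7.508453535847366 label -1.3606080888217547 angle nan<stdin>:14: RuntimeWarning: invalid value encountered in arcsin
```

The stripe is within about 2–3° of up when both views are combined, which is good. Now the bar: I'll bring the shut gripper round to its outer (+y) side.

```bash
python3 -m handwheel '[[[6,51,12,0,0,1,-1],[6,51,12,0,0,0.8,-1],[6,51,12,0,0,0,-1],[6,51,12,0,0,0,-1],[6,51,12,0,0,0,-1],[6,51,12,0,0,0,-1],[6,51,8,0,0,0,-1],[0,0,0,0,0,0,-1]]]'; python3 -m handwheel '[[[48,-2,0,0,0,0,-1],[48,-2,0,0,0,0,-1],[48,-2,0,0,0,0,-1],[48,-2,0,0,0,0,-1],[0,0,0,0,0,0,-1]]]'; python3 - <<'E'
from h import *
t=cam("top");s=cam("side")
A=cv2.resize(t["image"][110:220,210:350],None,fx=3.5,fy=3.5,interpolation=cv2.INTER_CUBIC)
B=cv2.resize(s["image"][130:280,200:300],None,fx=3,fy=3,interpolation=cv2.INTER_CUBIC)
W=np.zeros((450,800,3),np.uint8);W[:A.shape[0],:490]=A;W[:,495:495+B.shape[1]]=B
cv2.imwrite("pics/crop7.png",W[:,:,::-1]); 
E
```

```text
time_s: 11.3
eef_pos: [430.6, 195.0, 264.0]
ee_rot: [-0.0, 0.993, 0.12, 0.0]
force: [-0.1, -0.8, 0.2]
grip_width: 0.002
grip_force: 0.0
time_s: 11.92
eef_pos: [624.6, 182.5, 261.1]
ee_rot: [0.0, 0.993, 0.116, -0.002]
force: [-0.4, 0.8, -0.2]
grip_width: 0.0
grip_force: 0.0
```

View pics/crop7.png

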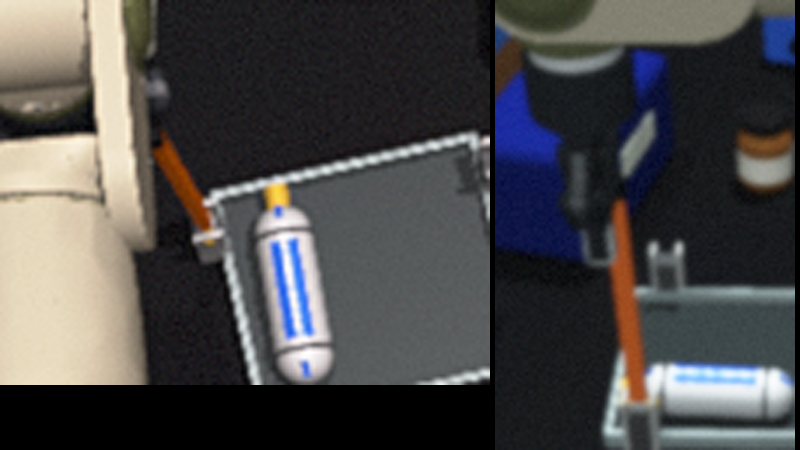

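The stripe is still up in both views. The fingertips (crop 598,255) are on the camera side of the bar, and the bar is at (622,255). I'll check lateral alignment and contact distance by projection.

```bash
python3 - <<'E'
from h import *
s=cam("side");t=cam("top")
h=cv2.cvtColor(s["image"],cv2.COLOR_RGB2HSV)
for v in(215,225,235,245,255):
    u=np.where(cv2.inRange(h[v:v+1,225:260],(3,140,80),(18,255,255))[0])[0]+225; print(v,u.mean(),u.min(),u.max())
for z in(253,200,150,100,61):
    for y in (126,130): print(z,y,proj(s,[631,y,z]),proj(t,[631,y,z]))
print("finger now",proj(s,[624.6,182.5,253]))
h=cv2.cvtColor(t["image"],cv2.COLOR_RGB2HSV)
for v in(152,156,160,164,168,172):
    u=np.where(cv2.inRange(h[v:v+1,245:280],(3,140,60),(18,255,255))[0])[0]+245; print("top",v,u)
E
```

```text
215 243.0 241 245
225 242.0 239 245
235 243.5 240 247
245 245.0 242 248
255 246.0 244 248
253 126 [242.27146859 202.44507859] [260.08579706 150.89991617]
253 130 [241.66069941 203.39075506] [258.34214546 150.89788897]
200 126 [244.22414708 220.71282642] [262.55102993 157.60618641]
200 130 [243.63577933 221.67991094] [260.87432091 157.60408195]
150 126 [245.96802321 237.02718111] [264.70912242 163.47693052]
150 130 [245.3994064  238.01102248] [263.09101951 163.47476861]
100 126 [247.62385817 252.51789077] [266.72132713 168.95081037]
100 130 [247.07377246 253.51558075] [265.15787178 168.94860346]
61 126 [248.85849743 264.06821965] [268.19884334 172.97015603]
61 130 [248.32208789 265.07492845] [266.67551645 172.96792133]
finger now [236.0158197  216.71119367]
top 152 [254 255 256 257 258 259]
top 156 [255 256 257 258 259 260 261]
top 160 [257 258 259 260 261 262 263 264]
top 164 [260 261 262 263 264 265 266]
top 168 [262 263 264 265 266 267]
top 172 [265 266 267 268 269]
```

```bash
python3 -m handwheel '[[[1.6,-6.8,0,0,0,0,-1],[1.6,-6.8,0,0,0,0,-1],[1.6,-6.8,0,0,0,0,-1],[1.6,-6.8,0,0,0,0,-1],[1.6,-6.8,0,0,0,0,-1],[1.6,-6.8,-1,0,0,0,-1]]]'; python3 -m handwheel '[[[1.6,-6.8,-1,0,0,0,-1],[1.6,-6.8,-1,0,0,0,-1],[1.6,-6.8,-1,0,0,0,-1]]]'; python3 -m handwheel '[[[1.9,-7.8,-2,0,0,0,-1],[1.9,-7.8,-2,0,0,0,-1],[1.9,-7.8,-3,0,0,0,-1],[1.9,-7.8,-3,0,0,0,-1]]]'; python3 - <<'E'
from h import *
t=cam("top");s=cam("side")
A=cv2.resize(t["image"][110:220,230:370],None,fx=3.5,fy=3.5,interpolation=cv2.INTER_CUBIC)
B=cv2.resize(s["image"][130:280,200:300],None,fx=3,fy=3,interpolation=cv2.INTER_CUBIC)
W=np.zeros((450,800,3),np.uint8);W[:A.shape[0],:490]=A;W[:,495:495+B.shape[1]]=B
cv2.imwrite("pics/crop8.png",W[:,:,::-1]); 
E
```

```text
time_s: 12.88
eef_pos: [632.5, 142.6, 264.6]
ee_rot: [0.0, 0.993, 0.117, 0.001]
force: [-3.5, -0.5, 11.9]
grip_width: -0.002
grip_force: 4.8
time_s: 13.25
eef_pos: [637.5, 121.8, 262.6]
ee_rot: [0.001, 0.993, 0.117, 0.002]
force: [-3.9, -2.1, 13.3]
grip_width: -0.002
grip_force: 5.6
time_s: 13.75
eef_pos: [646.1, 89.7, 254.3]
ee_rot: [0.002, 0.993, 0.117, 0.004]
force: [1.1, -1.2, 4.2]
grip_width: 0.001
grip_force: 0.6
```

View pics/crop8.png

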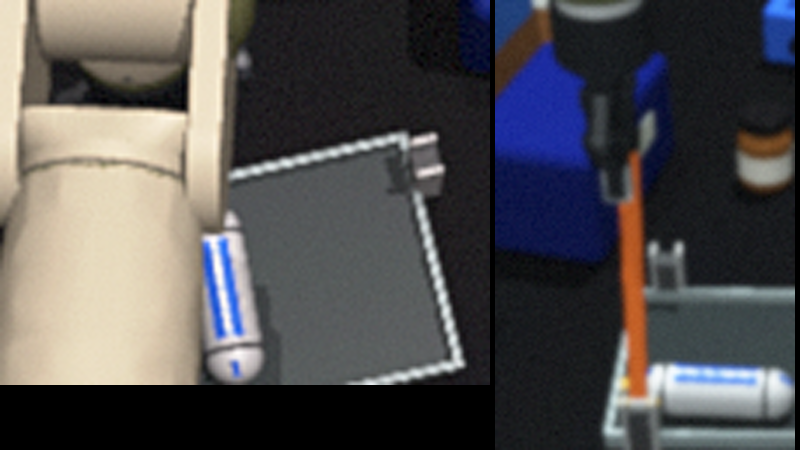

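The fingers are square behind the bar, with forces around 12 N or less, and the bar has started over. I'll continue along the arc.

```bash
python3 -m handwheel '[[[1.8,-7.3,-3.7,0,0,0,-1],[1.8,-7.3,-3.7,0,0,0,-1],[1.8,-7.3,-3.7,0,0,0,-1],[1.8,-7.3,-3.7,0,0,0,-1],[1.8,-7.3,-3.7,0,0,0,-1],[1.8,-7.3,-3.7,0,0,0,-1]]]'; python3 - <<'E'
from h import *
t=cam("top");s=cam("side")
A=cv2.resize(t["image"][110:220,230:370],None,fx=3.5,fy=3.5,interpolation=cv2.INTER_CUBIC)
B=cv2.resize(s["image"][130:280,200:300],None,fx=3,fy=3,interpolation=cv2.INTER_CUBIC)
W=np.zeros((450,800,3),np.uint8);W[:A.shape[0],:490]=A;W[:,495:495+B.shape[1]]=B
cv2.imwrite("pics/crop9.png",W[:,:,::-1]); 
h=cv2.cvtColor(s["image"],cv2.COLOR_RGB2HSV)
for v in range(185,262,10):
    u=np.where(cv2.inRange(h[v:v+1,225:260],(3,140,80),(18,255,255))[0])[0]+225; print(v,u)
E
```

```text
time_s: 14.6
eef_pos: [655.6, 47.5, 227.3]
ee_rot: [-0.0, 0.993, 0.117, -0.0]
force: [-0.8, 0.1, -0.2]
grip_width: 0.001
grip_force: 0.3
185 [249 250]
195 [249 250 251]
205 [244 245 246 247 248 249 250 251]
215 [244 245 246 247 248 249 250]
225 [243 244 245 246 247 248 249 250]
235 [244 245 246 247 248 249 250]
245 [245 246 247 248 249 250]
255 [244 245 246 247 248 249]
```

```bash
python3 - <<'E'
from h import *
s=cam("side")
for th in(1.57,1.3,1.1,1.0,.9,.8):
    print(th,[proj(s,[634+.233*R*np.cos(th),127-.972*R*np.cos(th),61+R*np.sin(th)]).round(1).tolist() for R in(30,80,120,160,226)])
print("tip",proj(s,[655.6,47.5,219]),sense()["force"])
E
```

```text
1.57 [[246.7, 255.3], [245.0, 239.9], [243.6, 227.0], [242.1, 213.6], [239.6, 190.2]]
1.3 [[247.1, 253.6], [246.1, 235.5], [245.3, 220.6], [244.5, 205.4], [243.1, 179.3]]
1.1 [[247.4, 252.8], [247.0, 233.6], [246.7, 218.1], [246.4, 202.4], [245.8, 176.0]]
1.0 [[247.6, 252.6], [247.4, 233.2], [247.3, 217.6], [247.3, 201.9], [247.1, 175.7]]
0.9 [[247.7, 252.5], [247.9, 233.1], [248.0, 217.5], [248.1, 202.0], [248.4, 176.4]]
0.8 [[247.9, 252.5], [248.3, 233.2], [248.7, 217.9], [249.0, 202.7], [249.6, 177.9]]
tip [245.31630131 195.07074588] [-1.10281191 -0.11626105  0.33864872]
```

View pics/crop9.png

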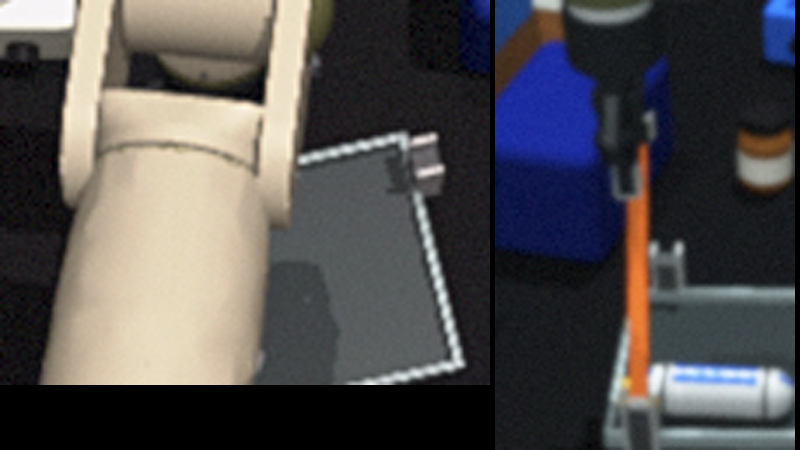

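The bar has followed to about 1.0 rad, and the stripe is still up (side crop 715,375). I'll carry on down the arc. I've now viewed 11 pictures, one over the cap of 10 in your instructions, so from here I'll use numbers only.

```bash
python3 -m handwheel '[[[1.5,-6.1,-5.5,0,0,0,-1],[1.5,-6.1,-5.5,0,0,0,-1],[1.5,-6.1,-5.5,0,0,0,-1],[1.5,-6.1,-5.5,0,0,0,-1],[1.5,-6.1,-5.5,0,0,0,-1],[1.5,-6.1,-5.5,0,0,0,-1],[1.5,-6.1,-6,0,0,0,-1]]]'; python3 -m handwheel '[[[1.2,-5,-7,0,0,0,-1],[1.2,-5,-7.5,0,0,0,-1],[1.2,-5,-7.5,0,0,0,-1],[1.2,-5,-7.5,0,0,0,-1],[1.2,-5,-7.5,0,0,0,-1],[1.2,-5,-8,0,0,0,-1]]]'; python3 -m handwheel '[[[0.7,-3,-7,0,0,0,-1],[0.7,-3,-7,0,0,0,-1],[0.7,-3,-7,0,0,0,-1],[0.5,-2,-7,0,0,0,-1],[0.3,-1,-7,0,0,0,-1]]]'
```

```text
time_s: 15.62
eef_pos: [666.1, 5.0, 188.2]
ee_rot: [-0.0, 0.993, 0.118, -0.0]
force: [0.1, 0.2, 0.2]
grip_width: 0.001
grip_force: 0.2
time_s: 16.38
eef_pos: [673.3, -25.0, 143.1]
ee_rot: [-0.0, 0.993, 0.117, -0.0]
force: [0.4, -0.3, 0.7]
grip_width: -0.004
grip_force: 0.2
time_s: 17.0
eef_pos: [676.2, -36.9, 108.3]
ee_rot: [0.0, 0.993, 0.117, 0.0]
force: [-0.7, -0.7, 0.1]
grip_width: -0.001
grip_force: 0.2
```

```bash
cat > bar.py <<'E'
from h import *
s=cam("side");h=cv2.cvtColor(s["image"],cv2.COLOR_RGB2HSV)
for v in range(170,268,6):
    u=np.where(cv2.inRange(h[v:v+1,225:275],(3,140,80),(18,255,255))[0])[0]+225; print(v,(u.min(),u.max()) if len(u) else None,end="; ")
print()
for th in(.6,.4,.2,.1,0):
    print(th,[proj(s,[634+.233*R*np.cos(th),127-.972*R*np.cos(th),61+R*np.sin(th)]).round(1).tolist() for R in(30,80,120,160,195,226)])
E
python3 bar.py
```

```text
170 None; 176 None; 182 None; 188 None; 194 None; 200 None; 206 (np.int64(255), np.int64(258)); 212 (np.int64(256), np.int64(257)); 218 (np.int64(250), np.int64(256)); 224 (np.int64(249), np.int64(255)); 230 (np.int64(249), np.int64(254)); 236 (np.int64(248), np.int64(254)); 242 (np.int64(247), np.int64(254)); 248 (np.int64(245), np.int64(253)); 254 (np.int64(245), np.int64(251)); 260 (np.int64(245), np.int64(250)); 266 None; 
0.6 [[248.2, 252.9], [249.1, 234.5], [249.9, 220.1], [250.6, 205.9], [251.2, 193.8], [251.8, 183.1]]
0.4 [[248.5, 253.7], [249.9, 236.8], [251.0, 223.8], [252.0, 211.2], [252.9, 200.4], [253.7, 191.0]]
0.2 [[248.7, 254.9], [250.5, 240.2], [251.9, 228.9], [253.2, 218.1], [254.3, 209.0], [255.3, 201.1]]
0.1 [[248.9, 255.7], [250.8, 242.2], [252.3, 232.0], [253.7, 222.1], [254.9, 213.9], [256.0, 206.8]]
0 [[249.0, 256.5], [251.1, 244.4], [252.7, 235.2], [254.2, 226.5], [255.5, 219.2], [256.6, 212.9]]
```

The bar is following, at about 0.2 rad. I'll press it down the rest of the way in small steps.

```bash
python3 -m handwheel '[[[0.2,-1,-6,0,0,0,-1],[0.2,-1,-6,0,0,0,-1],[0.2,-1,-6,0,0,0,-1],[0.2,-1,-5,0,0,0,-1],[0,0,-4,0,0,0,-1]]]';  python3 -m handwheel '[[[0,0,-2,0,0,0,-1],[0,0,-2,0,0,0,-1]]]'; python3 -m handwheel '[[[0,0,-2,0,0,0,-1],[0,0,0,0,0,0,-1]]]'; python3 bar.py
```

```text
time_s: 17.68
eef_pos: [676.9, -40.8, 81.3]
ee_rot: [0.0, 0.993, 0.117, -0.0]
force: [0.3, 0.0, 0.4]
grip_width: -0.0
grip_force: 0.2
time_s: 17.92
eef_pos: [677.0, -40.7, 77.7]
ee_rot: [0.0, 0.993, 0.118, 0.0]
force: [0.7, -0.5, -0.2]
grip_width: -0.003
grip_force: 0.2
time_s: 18.18
eef_pos: [676.9, -40.6, 75.5]
ee_rot: [-0.0, 0.993, 0.117, -0.0]
force: [-0.4, 0.2, -0.4]
grip_width: -0.002
grip_force: 0.0
170 None; 176 None; 182 None; 188 None; 194 None; 200 None; 206 None; 212 (np.int64(255), np.int64(258)); 218 (np.int64(257), np.int64(258)); 224 (np.int64(252), np.int64(258)); 230 (np.int64(251), np.int64(256)); 236 (np.int64(249), np.int64(255)); 242 (np.int64(248), np.int64(255)); 248 (np.int64(246), np.int64(254)); 254 (np.int64(245), np.int64(251)); 260 (np.int64(245), np.int64(250)); 266 None; 
0.6 [[248.2, 252.9], [249.1, 234.5], [249.9, 220.1], [250.6, 205.9], [251.2, 193.8], [251.8, 183.1]]
0.4 [[248.5, 253.7], [249.9, 236.8], [251.0, 223.8], [252.0, 211.2], [252.9, 200.4], [253.7, 191.0]]
0.2 [[248.7, 254.9], [250.5, 240.2], [251.9, 228.9], [253.2, 218.1], [254.3, 209.0], [255.3, 201.1]]
0.1 [[248.9, 255.7], [250.8, 242.2], [252.3, 232.0], [253.7, 222.1], [254.9, 213.9], [256.0, 206.8]]
0 [[249.0, 256.5], [251.1, 244.4], [252.7, 235.2], [254.2, 226.5], [255.5, 219.2], [256.6, 212.9]]
```

```bash
for i in 1; do :; done; python3 -m handwheel '[[[0,0,-1.5,0,0,0,-1],[0,0,0,0,0,0,-1]]]'; python3 -m handwheel '[[[0,0,-1.5,0,0,0,-1],[0,0,0,0,0,0,-1]]]'; python3 -m handwheel '[[[0,0,-1.5,0,0,0,-1],[0,0,0,0,0,0,-1]]]'
```

```text
time_s: 18.48
eef_pos: [676.9, -40.7, 74.2]
ee_rot: [-0.0, 0.993, 0.118, -0.0]
force: [0.3, -0.2, 0.0]
grip_width: -0.0
grip_force: 0.0
time_s: 18.73
eef_pos: [677.0, -40.7, 73.9]
ee_rot: [0.0, 0.993, 0.118, 0.0]
force: [-3.4, 1.2, 8.8]
grip_width: -0.002
grip_force: 4.1
time_s: 18.98
eef_pos: [677.1, -40.7, 73.7]
ee_rot: [0.0, 0.993, 0.118, 0.001]
force: [-7.0, 1.1, 16.2]
grip_width: 0.001
grip_force: 8.1
```

There is a hard stop at tip z ≈ 66 mm, which is exactly the level bar's upper face. One more firm press, then I'll retreat and verify.

```bash
python3 -m handwheel '[[[0,0,-2,0,0,0,-1],[0,0,0,0,0,0,-1]]]'; python3 -m handwheel '[[[0,0,4,0,0,0,-1],[0,0,10,0,0,0,-1],[0,0,40,0,0,0,-1],[0,0,50,0,0,0,-1],[-30,-30,40,0,0,0,-1],[-50,-40,0,0,0,0,-1],[-50,-40,0,0,0,0,-1],[-50,-40,0,0,0,0,-1]]]'; python3 -m handwheel '[[[-50,-20,0,0,0,0,-1],[-50,-20,0,0,0,0,-1],[0,0,0,0,0,0,-1]]]'; python3 bar.py | head -1; python3 - <<'E'
from h import *
C=[cam("top") for _ in range(4)];t=C[0];I=np.mean([c["image"].astype(np.float32) for c in C],0)
h=cv2.cvtColor(I.astype(np.uint8),cv2.COLOR_RGB2HSV)
m=cv2.inRange(h,(3,140,60),(18,255,255));m[:,:255]=0;m[:,360:]=0;m[:140]=0;m[235:]=0
p=cv2.findNonZero(m);print("orange top",cv2.minAreaRect(p.astype(np.float32)),"pred ends",proj(t,[634,127,66]),proj(t,[634+.233*226,127-.972*226,66]))
print(onz(t,p[p[:,0,0].argmax(),0],66))
ax=np.array([214-172,385-160],float);ax/=np.linalg.norm(ax);c0=np.array([255+196/5.,140+262/5.]);n=np.array([ax[1],-ax[0]])
u=np.arange(-12,12.01,1);L=np.arange(-5,9,1)
P=cv2.remap(I,(c0[0]+u[None]*n[0]+L[:,None]*ax[0]).astype(np.float32),(c0[1]+u[None]*n[1]+L[:,None]*ax[1]).astype(np.float32),cv2.INTER_CUBIC).mean(0)
print(P.round().astype(int).tolist())
for nm,p in(("reagent",(195,170)),("wash",(195,238)),("beaker",(446,238)),("jar",(441,168))):
    a=cv2.imread("pics/top0.png")[p[1]-25:p[1]+25,p[0]-25:p[0]+25,::-1].astype(int); print(nm,np.abs(a-I[p[1]-25:p[1]+25,p[0]-25:p[0]+25]).mean().round(1))
E
```

```text
time_s: 19.23
eef_pos: [677.3, -40.7, 73.5]
ee_rot: [0.001, 0.993, 0.118, 0.001]
force: [-12.7, 1.8, 27.3]
grip_width: 0.001
grip_force: 13.5
time_s: 20.23
eef_pos: [498.9, -188.8, 213.5]
ee_rot: [0.0, 0.993, 0.118, 0.0]
force: [1.2, -1.7, 0.4]
grip_width: -0.002
grip_force: 0.0
time_s: 20.6
eef_pos: [398.6, -228.8, 213.7]
ee_rot: [0.0, 0.993, 0.116, -0.0]
force: [0.5, 0.4, -0.0]
grip_width: 0.003
grip_force: 0.0
170 None; 176 None; 182 None; 188 None; 194 None; 200 None; 206 None; 212 (np.int64(255), np.int64(258)); 218 (np.int64(252), np.int64(258)); 224 (np.int64(250), np.int64(258)); 230 (np.int64(250), np.int64(256)); 236 (np.int64(249), np.int64(256)); 242 (np.int64(248), np.int64(255)); 248 (np.int64(247), np.int64(254)); 254 (np.int64(246), np.int64(251)); 260 None; 266 None; 
orange top ((310.41168212890625, 163.1073760986328), (7.463413715362549, 82.31707000732422), 77.31961059570312) pred ends [267.65126827 171.35183978] [351.56342715 152.00379984]
[675.80261243 -91.14299995  66.        ]
[[67, 69, 71], [52, 53, 55], [51, 51, 53], [91, 88, 89], [146, 140, 140], [187, 178, 173], [187, 184, 200], [116, 141, 224], [39, 102, 234], [84, 133, 240], [214, 220, 244], [244, 243, 247], [156, 189, 247], [62, 132, 248], [74, 130, 245], [185, 192, 235], [234, 227, 226], [226, 218, 217], [200, 192, 194], [146, 142, 144], [91, 93, 94], [81, 85, 85], [85, 89, 89], [85, 89, 90], [85, 89, 90]]
reagent 2.5
wash 2.6
beaker 107.9
jar 2.8
```

The cylinder profile is unchanged and the bar is level. The beaker patch differs, probably because the arm hides it from above, so I'll move clear and compare again.

```bash
python3 -m handwheel '[[[-5,40,0,0,0,0,-1],[-5,40,0,0,0,0,-1],[-5,40,0,0,0,0,-1],[-5,40,0,0,0,0,-1],[0,0,0,0,0,0,-1]]]'; python3 - <<'E'
from h import *
for n,b in(("top",(421,213,471,263)),("side",(332,165,362,207)),("side",(275,160,303,195))):
    I=cam(n)["image"].astype(int);a=cv2.imread(f"pics/{n}0.png")[:,:,::-1].astype(int);x0,y0,x1,y1=b
    print(n,np.abs(a-I)[y0:y1,x0:x1].mean().round(1))
E
```

```text
time_s: 21.48
eef_pos: [380.7, -65.6, 213.3]
ee_rot: [-0.0, 0.993, 0.12, 0.0]
force: [-0.4, -1.1, 0.3]
grip_width: -0.003
grip_force: 0.0
top 3.2
side 7.1
side 3.0
```

The beaker and the jar haven't moved, so I'm handing in.

```bash
python3 -c "
from rig import *
print(finish_job())"
```

```text
the job is handed in; nothing more can be done
None
```

The job is handed in at about 21.5 s: the stripe measures within about 5° of straight up, the bar is pressed down to its stop in the catch, and the bottles, jar and beaker have not moved; I viewed 11 pictures, one over the limit of 10.

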